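# Butt a copper tube to the stop and spin the clamp screw down

### The job

Get the copper tube ready for cutting in the little sawing jig: with a fingertip on its free end, push the tube along its V groove until it butts against the end stop, then run the winged clamp screw down onto it by pushing its wings round clockwise with fingertip strokes until it comes to its stop and the tube is held. Do not lift the tube and do not pinch the screw, and leave the brass fittings standing beside the jig where they are.

Things in the scene. Friction and masses are not known exactly. Their poses are not given: they have to be found in the camera images.
- jig: Sawing jig bolted to the counter; it does not move. Origin on the counter top under its middle, z up; its y runs along the tube towards the end stop, its x across. Aluminium base 116 (x) x 215 (y) x 12 mm with a grey V block on it, 56 mm wide, 40 mm high, from y = -105 to +95 mm.
- stop_face (a point): On the steel end stop plate: the point of its face that the middle of the tube's end butts against, at jig x = 0, y = +95, z = 38 mm. The plate is 60 mm wide, 12 mm thick, its top 66 mm above the counter.
- bridge_top (a point): Middle of the top of the dark steel clamp bridge over the groove, on the upright axis of the clamp screw: jig x = 0, y = -45, z = 78 mm. The bridge measures 94 mm (x) by 28 mm (y).
- saw_guide (a point): Middle between the four steel uprights of the saw guide, which stand at jig x = -49 to -31 and 31 to 49 mm, y = 21 to 39 mm, and are 120 mm high; this point is at jig x = 0, y = 30, z = 120 mm.
- thumbscrew (a joint): Turn of the winged clamp screw, rad: 0 = raised, grows clockwise seen from above (tightening), dead stop at 7.5 where the pad nips the tube; starts at 0 to 2.0. 3 mm down per turn; turns freely (about 0.5 N at a wing) and stays where left. Two wings 180 deg apart, 7 mm thick, from the hub (radius 11 mm) out to 35 mm radius; at 0 they point along jig +x and -x.
- wing_tip (a point): Top of the outer end of one of the two wings (the one along jig +x at value 0), 26 mm from the screw axis: 115 mm above the counter at value 0, 111 mm at 7.5. Near this radius the wing hangs down to 18 mm below this point; nothing but the bridge lies beneath.
- wing_rear: The trailing sides of both wings, those a fingertip pushes to tighten (outer 2.5 mm of the wings' thickness, turns with the screw). Origin on the screw axis at the underside of the hub, 88 mm above the counter at value 0, z up, x along the wings.
- wing_front: The leading sides of both wings (2.5 mm thick, the middle 2 mm of each wing being neither); same origin and axes as wing_rear. Pressed at the same time as the trailing sides only when the screw is pinched.
- pad: Round swivel pad, 18 mm across and 6 mm thick, at the lower end of the clamp screw under the bridge; origin at the middle of its underside. It moves straight down as the screw is turned.
- tube: Loose copper tube, 22 mm outside diameter, 240 mm long, about 0.14 kg, lying in the V groove along the jig's y; origin on its axis at mid length, 38 mm above the counter. It starts 25 to 50 mm short of the stop and slides easily. Both ends can be pushed on like a flat face.
- tube_end (a point): Centre of the tube's end that faces the stop, on the tube axis.
- tube_free (a point): Centre of the tube's free end, on the tube axis 38 mm above the counter; it sticks out of the groove on the side away from the stop, 40 mm past the V block once the tube is home.
- coupling: Brass straight coupling standing on end, 35 mm across, 51 mm high, loose on the counter; origin under its middle.
- elbow: Brass elbow standing on one end, 35 mm across, 60 mm high, its arm reaching 33 mm out along its x, loose on the counter; origin under its upright leg.
- cap: Brass end cap, 35 mm across, 28 mm high, loose on the counter; origin under its middle.
- bin: Open grey see-through stock bin with brass sleeves, 130 x 100 x 75 mm high, heavy, does not move; origin under its middle, x along its 130 mm side.
Not all that is in view belongs to the job. Of the things like the tube, leave any that is red; of the rest the larger one is meant.

How it is judged:
On the way, in this order (a step that is already met when the one before it is completed fails the run):
1. the tube has been pushed up to the end stop (y of tube_end in the frame of jig above 0.0925 m), for 0.2 s.
2. the clamp screw has been run down to its stop (value of joint thumbscrew above 7.2 rad), for 0.2 s.
At the end, for the whole second after the job is handed in: The tube lies in its groove with its end within 2.5 mm of the stop, the clamp screw is within 0.3 rad of its stop (value above 7.2) with its pad pressing on the tube (over 1 N), and all is at rest (y of tube_end in the frame of jig above 0.0925 m and z of each of tube_end, tube_free in the frame of jig below 0.04056 m and value of joint thumbscrew above 7.2 rad and contact force between pad and tube above 1 N and linear speed of tube below 0.01 m/s and velocity of joint thumbscrew below 0.1 rad/s); the robot touches nothing.
It fails at once if the tube is lifted out of its groove (either end more than 8 mm) (z of any of tube_end, tube_free, tube in the frame of jig above 0.04556 m).
It fails at once if the screw is pinched: fingers press on both the leading and the trailing sides of its wings at once (over 2 N each) (contact force between the fingers and wing_rear above 2 N and contact force between the fingers and wing_front above 2 N).
It fails at once if the brass coupling is moved more than 15 mm or toppled (distance of coupling from where it was at the start of the episode above 0.015 m or angle between coupling's own z axis and vertical above 0.4 rad).
It fails at once if the brass elbow is moved more than 15 mm or toppled (distance of elbow from where it was at the start of the episode above 0.015 m or angle between elbow's own z axis and vertical above 0.4 rad).
It fails at once if the brass cap is moved more than 15 mm or toppled (distance of cap from where it was at the start of the episode above 0.015 m or angle between cap's own z axis and vertical above 0.4 rad).
It also fails if it takes over 72 s, if anything falls off the work surface, if the arm or the gripper's body presses on something with over 40 N, if the wrist force passes 120 N, or if a joint passes its speed limit or range.

### The arm

A 6-joint arm with a two-finger parallel gripper is mounted at the origin on the work surface. World frame = base frame: x ahead of the robot, y to its left, z up, the work surface at z = 0. Lengths are in m, angles in rad, forces in N, time in s.
With the tool pointing down it reaches from about 0.35 to 0.775 m from the base axis. Payload 7.3 kg.
Tool frame: the origin (TCP) lies on the front face of the gripper's body, between the roots of the fingers; the fingertips stand 66 mm ahead of it and the grasp point (between the pads) lies 47 mm ahead of it; z points along the fingers, y is the direction in which the jaws open and shut (so a half turn about z gives the same grasp; the last joint's range is limited). The gripper opens to 92 mm and grips with 3 to 60 N. Pads are 19 mm wide; open, the fingers measure 130 mm over their backs; the gripper's body (75 mm by 190 mm) begins 47 mm behind the grasp point.
Start: joints at [1.032, 0.342, 1.524, -0, 1.275, -0.146], TCP at [0.201, 0.485, 0.292] pointing down, gripper open.
Joint ranges: [-2.53, 2.53], [-0.77, 2.02], [0.04, 2.7], [-1, 4.14], [0.28, 2.66], [-3.11, 3.11]. Speed limits (rad/s): [2.57, 2.57, 3.14, 3.14, 3.14, 3.14].

### API

Orientations are given as [roll, pitch, yaw] about the fixed x, y, z axes, in that order (R = Rz(yaw) Ry(pitch) Rx(roll)).
In Python, from cell import observe, read_camera, hand_in, search_frame, tip_of gives the robot as it stands. The module is installed in compiled form; this text tells all that it offers.
- The arm moves only by the tool apply_moves, never from a script. Its argument "motion" is a list of rows, each an object with "offset": the shift along the tool's x, y, z in mm, a list of three; "rotation": the turn, a rotation vector about the tool's x, y, z in rad, a list of three. In form: [{"offset": [x, y, z], "rotation": [rx, ry, rz]}, ...]. A call has 1 to 12 rows; each row shifts and turns the pose as measured when the row begins, along the tool's axes as they then stand; what a row does not reach is not made up. A row lasts 1/12 s, in which the tool goes at most 41.7 mm and 7.16 degrees, less where a joint would pass 70% of its speed; a pose out of reach is approached as far as the arm can. A call with a gripper value outside its range is refused whole. "grip" is the closure, from 0 (fully open) to 1 (shut), set as the call begins (left out, the last holds). The fingers move at their own pace and stop on an object; "grip_force" is the grip in N (left out, the last holds). Time passes only in rows, so rows that do not move let the fingers close. It gives the time, the measured TCP pose, the force and the opening at its end, in the units of the state.
- observe(): the state, without advancing time (a new reading comes with each control period).
- read_camera(name): name is "scene" or "top"; returns a dict with "img" (420x560x3 uint8, red, green, blue), "camera_matrix" (3x3 intrinsics, pixels), "R" (3x3) and "t" (3): a world point X has camera coordinates R X + t. Camera axes: x right, y down, z forward; pixel columns grow to the right and rows downward; lengths in m; the calibration is good to about 2 mm. A picture is of the moment at which its call begins. There is no depth.
- hand_in(): hands the job in, once; it reports no verdict.
Trained networks look in a picture, given as the dict that the camera call returned (one of the last four; its "shot" number tells which), for a name from the list of things; names that differ only in an ending like _2 or _b are one class to them, and where a whole thing is asked for, a point or a joint stands for the part that bears it (a point fixed in the world has none). Each returns a list of dicts, best first, with "score" (0 to 1); they miss things now and then, are a little off and sometimes report something else, mostly with a low value. They report only what shows in the picture. A call takes as long as a camera call. They do not tell look-alikes from the thing itself.
- search_frame(query, picture): "location" ([x, y, z] in m, in world coordinates, good to about 4 mm: the middle of the surface that is visible of it).
- tip_of(query, picture): "location" ([x, y, z] in m, in world coordinates, good to about 4 mm: a listed point, or the origin of a listed thing).
The state is a dict: "time": time; "qpos": joint angles; "qvel": joint speeds; "joint_efforts": joint torques, N m; "tool_pos": TCP position; "tool_rot": TCP orientation; "contact_force": force on the tool from outside, world axes, zero at the start; "torque": the same for the moment, N m; "opening": finger opening in m.
Only numpy, scipy, OpenCV 4.12 (cv2) and the standard library are available. Lean on these libraries where they do the work, as an engineer would, in place of code of your own. Each camera call takes 0.05 s, during which the arm holds its last target.

## Working session

There is one attempt and no reset: what is moved stays moved. The work goes in short steps, Python scripts to look and compute and a tool call to move; the robot and the scene stay as the last step left them, time stands still between calls to the robot, and variables do not carry over. Pictures are saved under pics/ and viewed, and the job is handed in when it is done.

Besides the shell and the picture viewer there is one more tool, called after "Request:" as name([rows], argument=value, ...), one row to a line, values as JSON. apply_moves: Moves the arm, as the interface text tells. Its arguments: {"type":"object","properties":{"motion":{"type":"array"},"grip":{"type":"number"},"grip_force":{"type":"number"}},"required":["motion"]}

```bash
mkdir -p pics; cat > h.py <<'E'
import numpy as np, cv2
from cell import observe, read_camera, hand_in, search_frame, tip_of
def proj(p,X):
    c=p["R"]@np.array(X)+p["t"]; u=p["camera_matrix"]@c; return u[:2]/u[2]
def save(p,n,img=None):
    cv2.imwrite("pics/"+n,(p["img"] if img is None else img)[:,:,::-1])
E
python3 - <<'E'
from h import *
print(observe())
for c in("scene","top"):
    p=read_camera(c); save(p,c+"0.png")
    print(c, "campos",(-p["R"].T@p["t"]).round(3))
    for q in["jig","tube","stop_face","bridge_top","saw_guide","thumbscrew","wing_tip","tube_free","tube_end","coupling","elbow","cap","bin"]:
        r=tip_of(q,p)
        for d in r[:3]: print(q,np.round(d["location"],3),round(d["score"],2),proj(p,d["location"]).round(0))
E
```

```text
{'time': 0.0, 'qpos': array([ 1.03195897e+00,  3.42702498e-01,  1.52501748e+00, -1.27342809e-05,
        1.27540293e+00, -1.46008128e-01]), 'qvel': array([ 4.00038910e-04,  1.55445446e-04, -3.79370444e-04, -9.60531963e-05,
       -1.91008297e-04,  7.49958761e-04]), 'joint_efforts': array([ 4.27217556e-04, -4.31250143e+01, -2.44222766e+01,  7.18495063e-02,
        5.58418385e-02, -1.23923642e-04]), 'tool_pos': array([0.20079715, 0.48474695, 0.29155523]), 'tool_rot': array([-3.14007691e+00, -2.10588698e-04,  2.74876698e+00]), 'contact_force': array([ 0.17439495, -0.42630468,  0.52188493]), 'torque': array([ 0.04664018, -0.02346829,  0.03415474]), 'opening': 0.09174612891452387}
scene campos [0.964 0.603 0.799]
jig [ 0.518  0.05  -0.002] 0.78 [316. 214.]
tube [ 0.527 -0.005  0.042] 0.85 [302. 191.]
tube [ 0.525 -0.298  0.01 ] 0.73 [249. 140.]
tube [ 0.829 -0.117  0.008] 0.61 [179. 218.]
stop_face [0.494 0.147 0.037] 0.87 [348. 225.]
bridge_top [0.532 0.002 0.082] 0.88 [303. 182.]
saw_guide [0.508 0.077 0.124] 0.75 [330. 184.]Traceback (most recent call last):
  File "<stdin>", line 7, in <module>
ValueError: it knows: bin, bridge_top, cap, coupling, elbow, jig, pad, saw_guide, stop_face, tube, tube_end, tube_free, wing_front, wing_rear, wing_tip
```

```bash

python3 - <<'E'
from h import *
for c in("scene","top"):
    p=read_camera(c); save(p,c+"0.png")
    print(c, "campos",(-p["R"].T@p["t"]).round(3))
    for q in["jig","tube","stop_face","bridge_top","saw_guide","wing_rear","wing_tip","tube_free","tube_end","coupling","elbow","cap","bin"]:
        r=tip_of(q,p)
        for d in r[:3]: print(q,np.round(d["location"],3),round(d["score"],2),proj(p,d["location"]).round(0))
E
```

```text
scene campos [0.964 0.603 0.799]
jig [0.515 0.05  0.002] 0.95 [317. 212.]
tube [ 0.53  -0.005  0.04 ] 0.94 [301. 192.]
tube [ 0.83  -0.117  0.01 ] 0.86 [178. 218.]
tube [ 0.527 -0.298  0.008] 0.56 [248. 140.]
stop_face [0.492 0.146 0.034] 0.76 [348. 225.]
stop_face [0.526 0.002 0.051] 0.7 [304. 190.]
bridge_top [0.532 0.003 0.079] 0.7 [303. 183.]
saw_guide [0.508 0.079 0.122] 0.68 [330. 185.]
wing_rear [0.525 0.007 0.087] 0.58 [306. 180.]
wing_tip [0.496 0.142 0.037] 0.57 [346. 224.]
tube_free [ 0.558 -0.121  0.037] 0.96 [269. 170.]
tube_free [ 0.583 -0.366  0.009] 0.74 [222. 134.]
tube_free [ 0.836 -0.238  0.008] 0.56 [159. 190.]
tube_end [ 0.466 -0.231  0.009] 0.73 [277. 145.]
tube_end [0.83  0.005 0.014] 0.71 [197. 249.]
tube_end [0.503 0.11  0.039] 0.7 [336. 216.]
coupling [ 0.462  0.197 -0.005] 0.52 [369. 244.]
elbow [ 0.633  0.126 -0.001] 0.52 [295. 253.]
cap [0.642 0.017 0.002] 0.73 [268. 224.]
bin [0.511 0.319 0.   ] 0.77 [388. 289.]
top campos [0.392 0.076 1.361]
jig [0.518 0.052 0.005] 0.78 [305. 271.]
tube [ 0.525 -0.296  0.011] 0.95 [439. 268.]
tube [ 0.532 -0.002  0.035] 0.9 [326. 264.]
tube [0.493 0.142 0.04 ] 0.43 [270. 279.]
stop_face [0.492 0.144 0.034] 0.67 [269. 280.]
bridge_top [0.528 0.002 0.076] 0.55 [325. 264.]
bridge_top [0.526 0.007 0.053] 0.37 [323. 266.]
saw_guide [0.51  0.084 0.118] 0.58 [292. 269.]
saw_guide [0.503 0.109 0.035] 0.38 [283. 275.]
wing_rear [0.534 0.007 0.085] 0.44 [324. 261.]
tube_free [ 0.832 -0.233  0.012] 0.78 [410. 155.]
tube_free [ 0.562 -0.118  0.039] 0.73 [372. 252.]
tube_free [ 0.583 -0.36   0.015] 0.6 [463. 246.]
tube_end [0.502 0.108 0.035] 0.93 [283. 276.]
tube_end [0.834 0.007 0.012] 0.84 [322. 154.]
tube_end [ 0.469 -0.232  0.008] 0.82 [415. 290.]
coupling [0.462 0.196 0.   ] 0.62 [250. 292.]
elbow [ 0.631  0.12  -0.   ] 0.69 [279. 228.]
cap [ 0.647  0.019 -0.001] 0.62 [317. 222.]
cap [0.53  0.012 0.053] 0.4 [321. 264.]
bin [0.508 0.316 0.001] 0.82 [204. 274.]
```

View pics/scene0.png

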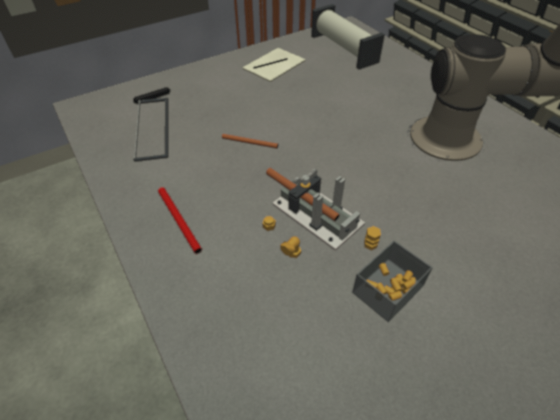

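View pics/top0.png

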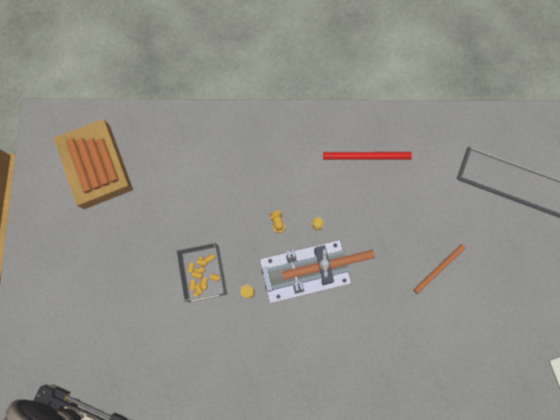

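```bash

python3 - <<'E'
from h import *
from scipy.optimize import least_squares
obs={"jig":[],"stop":[],"br":[],"sg":[]}
L={"jig":(0,0,0),"stop_face":(0,.095,.038),"bridge_top":(0,-.045,.078),"saw_guide":(0,.03,.12)}
meas=[];loc=[];tf=[];te=[]
for c in("scene","top"):
  for k in range(2):
    p=read_camera(c)
    for q in L:
        d=tip_of(q,p)
        if d: meas.append(d[0]["location"]);loc.append(L[q])
    for q,l in(("tube_free",tf),("tube_end",te)):
        l+= [d["location"] for d in tip_of(q,p) if abs(d["location"][2]-.038)<.012]
  x0,y0=((265,130,),(240,220))[c=="top"]
  w,h=120,120
  if c=="top":w,h=160,90
  im=cv2.resize(p["img"][y0:y0+h,x0:x0+w],None,fx=5,fy=5,interpolation=cv2.INTER_CUBIC); save(p,c+"c.png",im)
meas=np.array(meas);loc=np.array(loc)
def T(v,l):
    c,s=np.cos(v[2]),np.sin(v[2]); return np.c_[v[0]+c*l[:,0]-s*l[:,1],v[1]+s*l[:,0]+c*l[:,1],l[:,2]]
r=least_squares(lambda v:(T(v,loc)-meas)[:,:2].ravel(),[.517,.05,.25],loss="soft_l1",f_scale=.003)
print(r.x,(T(r.x,loc)-meas).round(4))
v=r.x;R=np.array([[np.cos(v[2]),-np.sin(v[2])],[np.sin(v[2]),np.cos(v[2])]])
for l in(tf,te):
    for a in l: print(((np.array(a)[:2]-v[:2])@R).round(4), a)
E
```

```text
[0.51776421 0.05077192 0.25801531] [[-0.      0.0005  0.0004]
 [-0.0028 -0.0011  0.0015]
 [-0.0041  0.0017 -0.0036]
 [ 0.0009 -0.0001 -0.0037]
 [ 0.0028 -0.0003 -0.0001]
 [ 0.0005 -0.003   0.0007]
 [-0.0036  0.0067 -0.002 ]
 [ 0.0009  0.0003 -0.0038]
 [ 0.0036 -0.0019 -0.0034]
 [ 0.0019  0.0022  0.0028]
 [ 0.0019  0.0053  0.0012]
 [-0.0061 -0.0042  0.0015]
 [ 0.0016 -0.0039 -0.0044]
 [ 0.0007  0.0006  0.0011]
 [-0.0007  0.0033  0.0027]
 [-0.0023 -0.003  -0.0032]]
[ 0.002  -0.1768] [0.5648, -0.1197, 0.0366]
[-0.0031 -0.1782] [0.5602, -0.1223, 0.0395]
[-1.000e-04 -1.734e-01] [0.5619, -0.1169, 0.0391]
[ 0.0009 -0.1749] [0.5633, -0.1181, 0.042]
[0.0007 0.0568] [0.5039, 0.1059, 0.0344]
[0.0018 0.0607] [0.504, 0.1099, 0.0367]
[0.0004 0.0621] [0.5023, 0.1109, 0.0359]
[-0.0007  0.0597] [0.5019, 0.1083, 0.0381]
[-0.0012 -0.1766] [0.5617, -0.1203, 0.0364]
```

View pics/scenec.png

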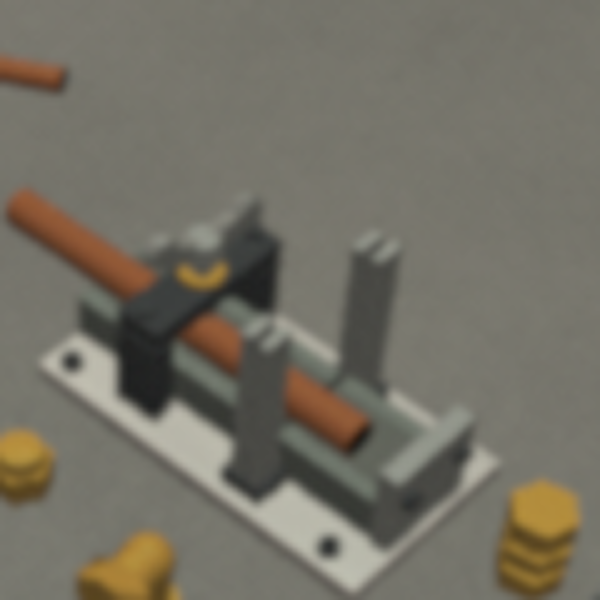

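View pics/topc.png

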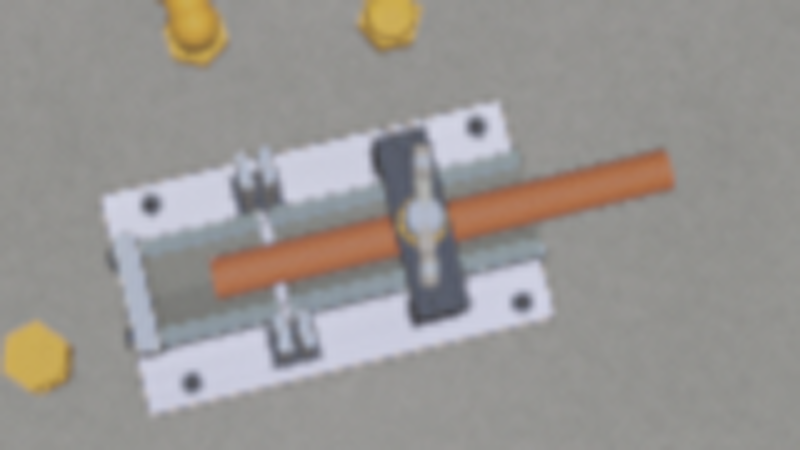

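Things that could be taken for the tube are:
- the copper tube in the jig (scene 302,191; top 326,264)
- a thinner loose copper tube (scene 249,140; top 439,268)
- a red tube (scene 179,218; top 367,155)
- tubes in a wooden crate (top 90,165)

I choose the jig tube. The close crops show it lying in the V groove under the bridge, about 35 mm short of the stop. The wings sit about 0.2 rad clockwise from jig x.

Request:
apply_moves([
  {"offset": [0,0,0],"rotation": [0,0,0.115]},
  {"offset": [0,0,0],"rotation": [0,0,0.115]},
  {"offset": [0,0,0],"rotation": [0,0,0.115]},
  {"offset": [0,0,0],"rotation": [0,0,0.115]},
  {"offset": [0,0,0],"rotation": [0,0,0.115]},
  {"offset": [0,0,0],"rotation": [0,0,0.115]},
  {"offset": [0,0,0],"rotation": [0,0,0.115]},
  {"offset": [0,0,0],"rotation": [0,0,0.115]},
], grip=1, grip_force=20)

```text
time: 3.77
tool_pos: [0.2009, 0.485, 0.2922]
tool_rot: [-3.142, 0.0, 1.789]
contact_force: [0.4, -0.9, 0.0]
opening: 0.0433
```

```bash
cat >> h.py <<'E'
J=np.array([.5178,.0508,.258])
from scipy.spatial.transform import Rotation as Ro
def where():
    o=observe(); c,s=np.cos(J[2]),np.sin(J[2]); d=o["tool_pos"][:2]-J[:2]
    R=Ro.from_euler("xyz",o["tool_rot"]).as_matrix()
    print("t %.2f jig x %.1f y %.1f z %.1f mm"%(o["time"],1e3*(c*d[0]+s*d[1]),1e3*(-s*d[0]+c*d[1]),1e3*o["tool_pos"][2]),"yaw-jig-pi/2 %.4f"%(o["tool_rot"][2]-J[2]-np.pi/2),"tilt",R[:2,2].round(4),"q",o["qpos"].round(2),"F",o["contact_force"].round(1),"open",round(o["opening"],4))
    return o
E
python3 -c "
from h import *
where()"
```

```text
t 3.77 jig x -195.6 y 500.7 z 292.2 mm yaw-jig-pi/2 -0.0400 tilt [-0. -0.] q [1.03 0.34 1.52 0.   1.28 0.81] F [ 0.4 -0.9  0. ] open 0.0433
```

Request:
apply_moves([
  {"offset": [0,0,0],"rotation": [0,0,-0.04]},
  {"offset": [-39,11,0],"rotation": [0,0,0]},
  {"offset": [-39,11,0],"rotation": [0,0,0]},
  {"offset": [-39,11,0],"rotation": [0,0,0]},
  {"offset": [-39,11,0],"rotation": [0,0,0]},
  {"offset": [-39,11,0],"rotation": [0,0,0]},
  {"offset": [-39,11,0],"rotation": [0,0,0]},
  {"offset": [-39,11,0],"rotation": [0,0,0]},
  {"offset": [-39,11,0],"rotation": [0,0,0]},
  {"offset": [-39,11,0],"rotation": [0,0,0]},
  {"offset": [-39,11,0],"rotation": [0,0,0]},
  {"offset": [-39,11,0],"rotation": [0,0,0]},
])

```text
time: 4.77
tool_pos: [0.4288, 0.0937, 0.2921]
tool_rot: [3.136, -0.004, 1.837]
contact_force: [0.0, 1.0, -0.7]
opening: 0.0007
```

```bash
python3 -c "
from h import *
where()"
```

```text
t 4.77 jig x -75.1 y 64.2 z 292.1 mm yaw-jig-pi/2 0.0081 tilt [0.0046 0.0049] q [ 0.04  0.18  1.75  0.01  1.21 -0.23] F [ 0.   1.  -0.7] open 0.0007
```

Request:
apply_moves([
  {"offset": [-38,10.5,0],"rotation": [0,0,0]},
  {"offset": [-38,10.5,0],"rotation": [0,0,0]},
  {"offset": [-38,10.5,0],"rotation": [0,0,0]},
  {"offset": [-38,10.5,0],"rotation": [0,0,0]},
  {"offset": [-38,10.5,0],"rotation": [0,0,0]},
  {"offset": [-38,10.5,0],"rotation": [0,0,0]},
  {"offset": [-38,10.5,0],"rotation": [0,0,0]},
  {"offset": [0,0,0],"rotation": [0,0,0]},
  {"offset": [0,0,0],"rotation": [0,0,0]},
])

```text
time: 5.52
tool_pos: [0.5763, -0.1662, 0.2908]
tool_rot: [3.133, -0.001, 1.827]
contact_force: [0.1, 0.6, 0.5]
opening: 0.0003
```

```bash
python3 -c "
from h import *
where()"
```

```text
t 5.52 jig x 1.2 y -224.8 z 290.8 mm yaw-jig-pi/2 -0.0019 tilt [0.0082 0.0033] q [-0.41  0.48  1.31  0.01  1.34 -0.67] F [0.1 0.6 0.5] open 0.0003
```

Request:
apply_moves([
  {"offset": [0,0,36],"rotation": [0,0,0]},
  {"offset": [0,0,36],"rotation": [0,0,0]},
  {"offset": [0,0,36],"rotation": [0,0,0]},
  {"offset": [0,0,36],"rotation": [0,0,0]},
  {"offset": [0,0,30],"rotation": [0,0,0]},
  {"offset": [0,0,10],"rotation": [0,0,0]},
  {"offset": [0,0,0],"rotation": [0,0,0]},
  {"offset": [0,0,0],"rotation": [0,0,0]},
])

```text
time: 6.18
tool_pos: [0.5786, -0.1618, 0.1046]
tool_rot: [3.127, 0.003, 1.83]
contact_force: [0.4, -0.7, -0.2]
opening: 0.0004
```

```bash
python3 - <<'E'
from h import *
where()
p=read_camera("scene"); x0,y0=190,80
save(p,"s1.png",cv2.resize(p["img"][y0:y0+150,x0:x0+200],None,fx=4,fy=4,interpolation=cv2.INTER_CUBIC))
E
```

```text
t 6.18 jig x 4.5 y -221.0 z 104.6 mm yaw-jig-pi/2 0.0009 tilt [0.0152 0.0007] q [-0.4   0.67  1.54  0.01  0.92 -0.67] F [ 0.4 -0.7 -0.2] open 0.0004
```

View pics/s1.png

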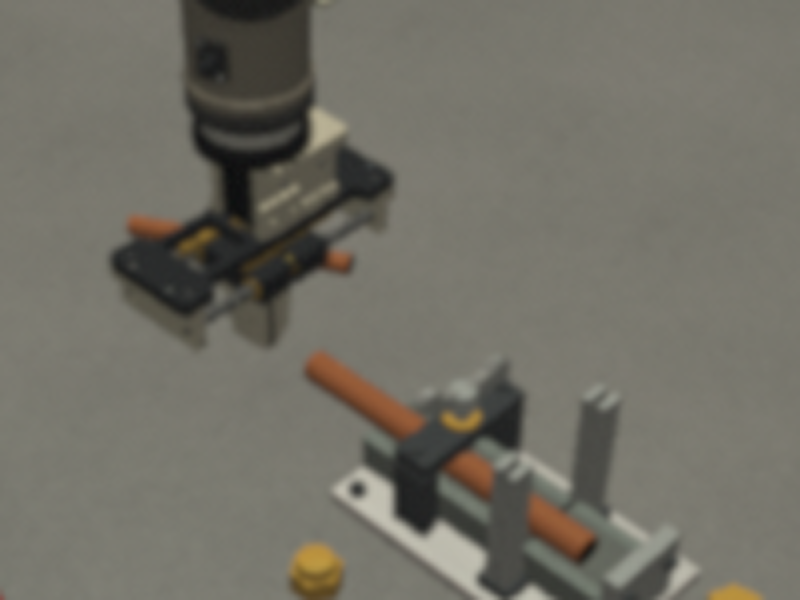

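Request:
apply_moves([
  {"offset": [0,-4.5,10],"rotation": [0.015,0.004,0]},
  {"offset": [0,0,4],"rotation": [0,0,0]},
  {"offset": [12,0,0],"rotation": [0,0,0]},
  {"offset": [12,0,0],"rotation": [0,0,0]},
  {"offset": [0,0,0],"rotation": [0,0,0]},
])

```text
time: 6.65
tool_pos: [0.5705, -0.1391, 0.0964]
tool_rot: [3.133, 0.006, 1.829]
contact_force: [-0.7, -0.6, -0.4]
opening: 0.0001
```

```bash
python3 -c "
from h import *
where()"
```

```text
t 6.65 jig x 2.5 y -197.1 z 96.4 mm yaw-jig-pi/2 -0.0001 tilt [ 0.0099 -0.004 ] q [-0.37  0.66  1.58 -0.    0.89 -0.63] F [-0.7 -0.6 -0.4] open 0.0001
```

Request:
apply_moves([
  {"offset": [0,-2.5,5],"rotation": [0.01,0,0]},
  {"offset": [8,0,0],"rotation": [0,0,0]},
  {"offset": [8,0,0],"rotation": [0,0,0]},
  {"offset": [8,0,0],"rotation": [0,0,0]},
  {"offset": [6,0,0],"rotation": [0,0,0]},
])

```text
time: 7.07
tool_pos: [0.5609, -0.1087, 0.0925]
tool_rot: [3.14, 0.01, 1.829]
contact_force: [1.0, -2.0, -0.7]
opening: 0.0003
```

```bash
python3 - <<'E'
from h import *
where()
p=read_camera("scene"); x0,y0=190,80
save(p,"s2.png",cv2.resize(p["img"][y0:y0+150,x0:x0+200],None,fx=4,fy=4,interpolation=cv2.INTER_CUBIC))
E
```

```text
t 7.07 jig x 0.9 y -165.3 z 92.5 mm yaw-jig-pi/2 0.0006 tilt [ 0.0039 -0.0094] q [-0.32  0.65  1.63 -0.01  0.86 -0.57] F [ 1.  -2.  -0.7] open 0.0003
```

View pics/s2.png

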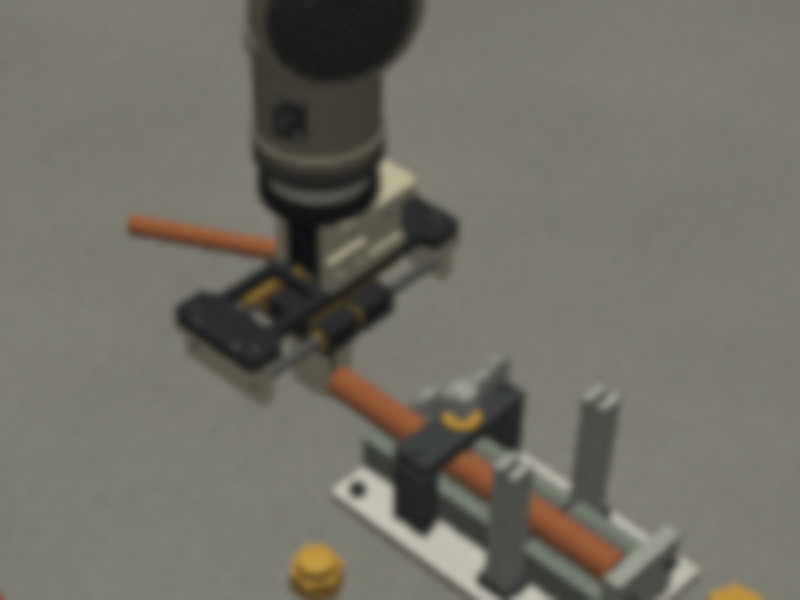

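The fingertip is against the free end (crop 340,375). The tube has moved along the groove and its far end (crop 615,560) is close to the stop.

Request:
apply_moves([
  {"offset": [4,0,0],"rotation": [0,0,0]},
  {"offset": [3,0,0],"rotation": [0,0,0]},
  {"offset": [3,0,0],"rotation": [0,0,0]},
])

```text
time: 7.37
tool_pos: [0.559, -0.0993, 0.0931]
tool_rot: [3.138, 0.015, 1.832]
contact_force: [3.0, -22.9, 0.0]
opening: 0.0001
```

```bash
python3 -c "
from h import *
where()"
```

```text
t 7.37 jig x 1.5 y -155.6 z 93.1 mm yaw-jig-pi/2 0.0032 tilt [ 0.0069 -0.0139] q [-0.31  0.64  1.64 -0.01  0.85 -0.56] F [  3.  -22.9   0. ] open 0.0001
```

Force rose to 23 N at the expected position (-155.6 mm against an expected -154.5), so the tube is home. I'll hold briefly, then back off.

Request:
apply_moves([
  {"offset": [1,0,0],"rotation": [0,0,0]},
  {"offset": [1,0,0],"rotation": [0,0,0]},
  {"offset": [1,0,0],"rotation": [0,0,0]},
  {"offset": [-10,0,0],"rotation": [0,0,0]},
  {"offset": [-20,0,0],"rotation": [0,0,0]},
  {"offset": [-10,0,-20],"rotation": [0,0,0]},
  {"offset": [0,0,-38],"rotation": [0,0,0]},
  {"offset": [0,0,-38],"rotation": [0,0,0]},
  {"offset": [0,0,-38],"rotation": [0,0,0]},
  {"offset": [0,0,-20],"rotation": [0,0,0]},
], grip=0)

```text
time: 8.2
tool_pos: [0.5651, -0.1357, 0.2463]
tool_rot: [-3.13, 0.003, 1.832]
contact_force: [1.3, -0.8, 0.0]
opening: 0.0626
```

```bash
python3 - <<'E'
from h import *
where()
for c in("scene","top"):
    p=read_camera(c)
    for q in["tube_end","tube_free"]:
        for d in tip_of(q,p)[:3]:
            l=np.array(d["location"]); c_,s=np.cos(J[2]),np.sin(J[2]); e=l[:2]-J[:2]
            print(c,q,(c_*e[0]+s*e[1]).round(4),(-s*e[0]+c_*e[1]).round(4),l[2],d["score"])
    x0,y0=(190,80) if c=="scene" else (230,200)
    save(p,c+"3.png",cv2.resize(p["img"][y0:y0+150,x0:x0+200],None,fx=4,fy=4,interpolation=cv2.INTER_CUBIC))
E
```

```text
t 8.20 jig x -1.8 y -192.4 z 246.3 mm yaw-jig-pi/2 0.0028 tilt [-0.0104 -0.0055] q [-0.36  0.49  1.43 -0.01  1.24 -0.62] F [ 1.3 -0.8  0. ] open 0.0626
scene tube_end 0.2901 -0.1241 0.0135 0.8
scene tube_end 0.0014 0.0945 0.04 0.78
scene tube_end -0.1224 -0.2603 0.0113 0.62
scene tube_free -0.0421 -0.4187 0.007 0.81
scene tube_free 0.2363 -0.3579 0.0087 0.6
scene tube_free 0.1328 0.0417 -0.0037 0.59
top tube_end -0.1171 -0.2588 0.008 0.73
top tube_end 0.2942 -0.1301 0.0095 0.62
top tube_free -0.001 -0.1424 0.0367 0.74
top tube_free 0.2322 -0.3556 0.0119 0.58
top tube_free -0.0423 -0.4139 0.0109 0.49
```

View pics/scene3.png

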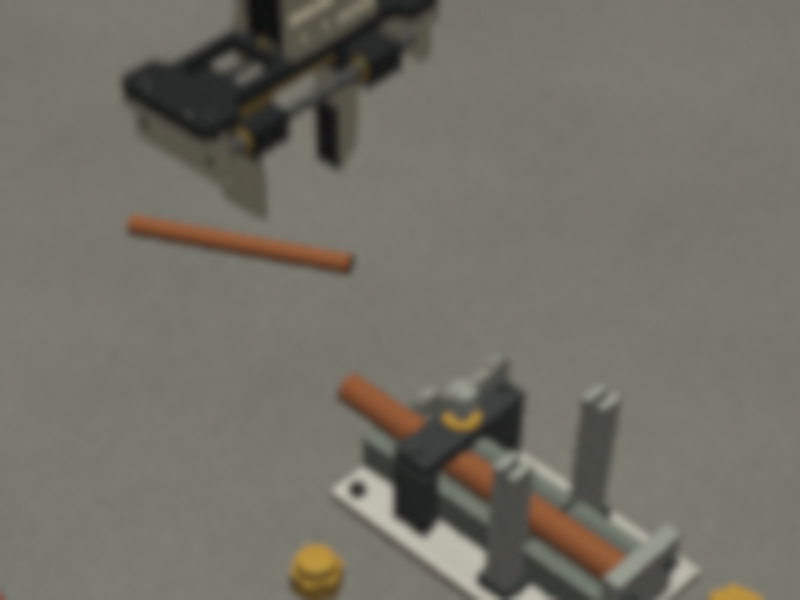

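View pics/top3.png

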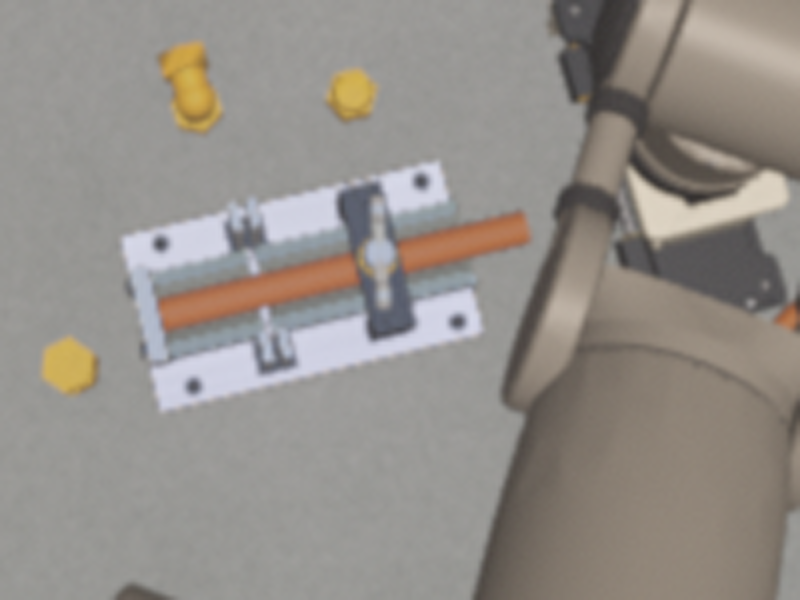

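Top crop: the tube end touches the stop plate (160,312), and the network puts tube_end at jig y = 94.5 mm. The wings (378,197)–(382,305) haven't moved, still about 0.2 rad. Next I'll go above the screw.

```bash
python3 - <<'E'
from h import *
p=read_camera("top")
K,R,t=p["camera_matrix"],p["R"],p["t"]
C=-R.T@t
def bp(u,v,z):
    d=R.T@np.linalg.inv(K)@np.array([u,v,1.]); X=C+d*(z-C[2])/d[2]
    c,s=np.cos(J[2]),np.sin(J[2]); e=X[:2]-J[:2]
    return np.round([c*e[0]+s*e[1],-s*e[0]+c*e[1]],4)
for n,(u,v),z in(("hub",(378,257),.110),("wingA",(378,197),.115),("wingB",(382,305),.115)):
    print(n,bp(u/4+230-.375,v/4+200-.375,z))
E
```

```text
hub [-0.0047 -0.0435]
wingA [ 0.0299 -0.0526]
wingB [-0.0335 -0.0378]
```

Request:
apply_moves([
  {"offset": [36,0,0],"rotation": [0,0,0]},
  {"offset": [36,0,0],"rotation": [0,0,0]},
  {"offset": [36,0,0],"rotation": [0,0,0]},
  {"offset": [36,0,0],"rotation": [0,0,0]},
  {"offset": [0,0,0],"rotation": [0,0,-0.11]},
  {"offset": [0,0,0],"rotation": [0,0,-0.11]},
  {"offset": [0,0,0],"rotation": [0,0,-0.11]},
  {"offset": [0,0,0],"rotation": [0,0,-0.11]},
  {"offset": [0,0,0],"rotation": [0,0,-0.11]},
  {"offset": [0,0,0],"rotation": [0,0,-0.11]},
  {"offset": [0,0,0],"rotation": [0,0,-0.11]},
  {"offset": [0,0,0],"rotation": [0,0,-0.11]},
])

```text
time: 9.55
tool_pos: [0.5177, 0.0122, 0.2224]
tool_rot: [-3.125, -0.051, 2.749]
contact_force: [1.0, 0.1, -0.7]
opening: 0.0917
```

```bash
cat >> h.py <<'E'
def fix(x=0,y=-45,z=158):
    """delta to target (jig mm) in tool axes, and tilt-correcting rotvec"""
    o=where(); R=Ro.from_euler("xyz",o["tool_rot"]).as_matrix()
    c,s=np.cos(J[2]),np.sin(J[2])
    T=np.array([J[0]+(c*x-s*y)/1e3,J[1]+(s*x+c*y)/1e3,z/1e3])
    print("offset",(R.T@(T-o["tool_pos"])*1e3).round(1),"rot",(R.T@np.cross(R[:,2],[0,0,-1])).round(3),"psi %.3f"%-((o["tool_rot"][2]-J[2]-np.pi/2+np.pi)%(2*np.pi)-np.pi))
E
python3 -c "
from h import *
fix()"
```

```text
t 9.55 jig x -9.9 y -37.3 z 222.4 mm yaw-jig-pi/2 0.9198 tilt [-0.0534  0.0038] q [-0.12  0.42  1.61 -0.    1.16 -1.3 ] F [ 1.   0.1 -0.7] open 0.0917
offset [-15.8   1.   63.6] rot [-0.017 -0.051 -0.   ] psi -0.920
```

Request:
apply_moves([
  {"offset": [-8,0,0],"rotation": [-0.017,-0.051,0]},
  {"offset": [0,0,0],"rotation": [0,0,0]},
])

```text
time: 9.72
tool_pos: [0.5243, 0.0094, 0.2189]
tool_rot: [-3.141, -0.004, 2.756]
contact_force: [-0.0, -0.3, -0.9]
opening: 0.0916
```

```bash
python3 -c "
from h import *
fix(-1)"
```

```text
t 9.72 jig x -4.3 y -41.7 z 218.9 mm yaw-jig-pi/2 0.9273 tilt [-0.0043  0.0009] q [-0.13  0.41  1.63  0.    1.1  -1.31] F [-0.  -0.3 -0.9] open 0.0916
offset [-4.9 -0.6 60.9] rot [-0.001 -0.004  0.   ] psi -0.927
```

Request:
apply_moves([
  {"offset": [-5,-0.5,20],"rotation": [0,-0.004,0]},
  {"offset": [0,0,20],"rotation": [0,0,0]},
  {"offset": [0,0,15],"rotation": [0,0,0]},
  {"offset": [0,0,5],"rotation": [0,0,0]},
  {"offset": [0,0,0],"rotation": [0,0,0]},
])

```text
time: 10.13
tool_pos: [0.526, 0.0076, 0.1533]
tool_rot: [-3.138, -0.013, 2.753]
contact_force: [-0.4, -0.6, 0.2]
opening: 0.092
```

```bash
python3 -c "
from h import *
fix(-1)"
```

```text
t 10.13 jig x -3.1 y -43.9 z 153.3 mm yaw-jig-pi/2 0.9243 tilt [-0.0132  0.0014] q [-0.13  0.5   1.7  -0.    0.96 -1.31] F [-0.4 -0.6  0.2] open 0.092
offset [-2.3  0.4 -4.8] rot [-0.004 -0.013 -0.   ] psi -0.924
```

Request:
apply_moves([
  {"offset": [-2.5,0.5,-5],"rotation": [-0.004,-0.013,0]},
  {"offset": [0,0,0],"rotation": [0,0,0]},
  {"offset": [0,0,0],"rotation": [0,0,0]},
  {"offset": [0,0,0],"rotation": [0,0,0]},
  {"offset": [0,0,0],"rotation": [0,0,0]},
], grip=0.46)

```text
time: 10.55
tool_pos: [0.5294, 0.0071, 0.1607]
tool_rot: [3.141, 0.002, 2.753]
contact_force: [-0.2, 0.9, 0.7]
opening: 0.0631
```

```bash
python3 - <<'E'
from h import *
fix(-1)
for c in("scene","top"):
    p=read_camera(c)
    x0,y0=(230,110) if c=="scene" else (230,200)
    save(p,c+"4.png",cv2.resize(p["img"][y0:y0+150,x0:x0+200],None,fx=4,fy=4,interpolation=cv2.INTER_CUBIC))
E
```

```text
t 10.55 jig x 0.1 y -45.2 z 160.7 mm yaw-jig-pi/2 0.9237 tilt [0.0023 0.0001] q [-0.13  0.49  1.69  0.    0.96 -1.31] F [-0.2  0.9  0.7] open 0.0631
offset [ 1.  -0.5  2.7] rot [0.001 0.002 0.   ] psi -0.924
```

View pics/scene4.png

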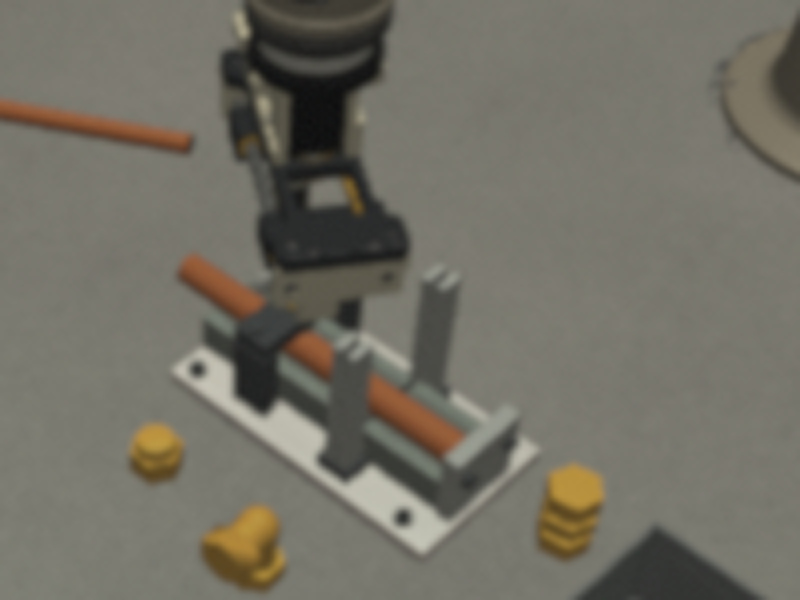

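Request:
apply_moves([
  {"offset": [1,-0.5,2],"rotation": [0,0,0]},
  {"offset": [0,0,0],"rotation": [0,0,0.1]},
  {"offset": [0,0,0],"rotation": [0,0,0.1]},
  {"offset": [0,0,0],"rotation": [0,0,0.1]},
  {"offset": [0,0,0],"rotation": [0,0,0.1]},
  {"offset": [0,0,0],"rotation": [0,0,0.1]},
  {"offset": [0,0,0],"rotation": [0,0,0.1]},
  {"offset": [0,0,0],"rotation": [0,0,0.1]},
  {"offset": [0,0,0],"rotation": [0,0,0.1]},
])

```text
time: 11.4
tool_pos: [0.5274, 0.0069, 0.1583]
tool_rot: [3.139, 0.001, 1.918]
contact_force: [1.1, 0.2, 0.5]
opening: 0.0495
```

```bash
python3 -c "
from h import *
fix(-1)"
```

```text
t 11.40 jig x -1.9 y -44.9 z 158.3 mm yaw-jig-pi/2 0.0889 tilt [ 0.0024 -0.0004] q [-0.13  0.49  1.7  -0.    0.95 -0.48] F [1.1 0.2 0.5] open 0.0495
offset [-0.2  0.9  0.3] rot [0.002 0.001 0.   ] psi -0.089
```

Request:
apply_moves([
  {"offset": [0,1,0],"rotation": [0,0,0.12]},
  {"offset": [0,0,0],"rotation": [0,0,0.12]},
  {"offset": [0,0,0],"rotation": [0,0,0.12]},
  {"offset": [0,0,0],"rotation": [0,0,0.12]},
  {"offset": [0,0,0],"rotation": [0,0,0.12]},
  {"offset": [0,0,0],"rotation": [0,0,0.12]},
  {"offset": [0,0,0],"rotation": [0,0,0.12]},
  {"offset": [0,0,0],"rotation": [0,0,0.12]},
  {"offset": [0,0,0],"rotation": [0,0,0.12]},
  {"offset": [0,0,0],"rotation": [0,0,0.12]},
  {"offset": [0,0,0],"rotation": [0,0,0.12]},
])

```text
time: 12.32
tool_pos: [0.5277, 0.007, 0.1575]
tool_rot: [3.139, -0.002, 0.542]
contact_force: [0.8, -0.3, 1.1]
opening: 0.0497
```

```bash
python3 - <<'E'
from h import *
o=fix(-1); print(observe()["torque"])
p=read_camera("scene")
x0,y0=(230,110)
save(p,"s5.png",cv2.resize(p["img"][y0:y0+150,x0:x0+200],None,fx=4,fy=4,interpolation=cv2.INTER_CUBIC))
E
```

```text
t 12.32 jig x -1.6 y -44.9 z 157.5 mm yaw-jig-pi/2 -1.2871 tilt [ 0.0028 -0.0008] q [-0.13  0.49  1.7  -0.    0.95  0.9 ] F [ 0.8 -0.3  1.1] open 0.0497
offset [ 0.6  0.3 -0.5] rot [ 0.002 -0.002 -0.   ] psi 1.287
[-0.09543861  0.11793382  0.00172483]
```

View pics/s5.png

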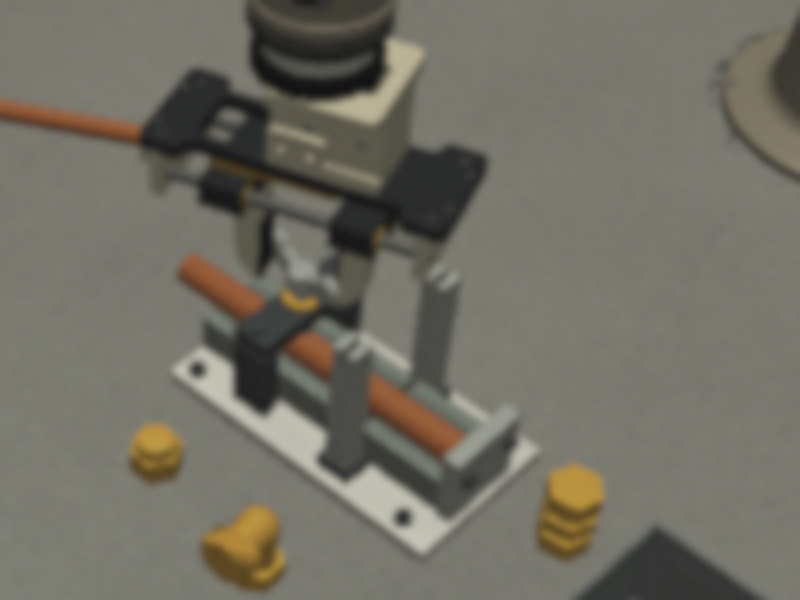

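Crop: the wings (280,235)–(330,285) are turning ahead of the fingers, with no notable force.

Request:
apply_moves([
  {"offset": [0,0,0],"rotation": [0,0,0.12]},
  {"offset": [0,0,0],"rotation": [0,0,0.12]},
  {"offset": [0,0,0],"rotation": [0,0,0.12]},
  {"offset": [0,0,0],"rotation": [0,0,0.12]},
  {"offset": [0,0,0],"rotation": [0,0,0.12]},
  {"offset": [0,0,0],"rotation": [0,0,0.12]},
  {"offset": [0,0,0],"rotation": [0,0,0.12]},
  {"offset": [0,0,0],"rotation": [0,0,0.12]},
  {"offset": [0,0,0],"rotation": [0,0,0.12]},
  {"offset": [0,0,0],"rotation": [0,0,0.12]},
  {"offset": [0,0,0],"rotation": [0,0,0.12]},
])

```text
time: 13.28
tool_pos: [0.5279, 0.0069, 0.1572]
tool_rot: [-3.139, -0.005, -0.803]
contact_force: [0.3, 0.4, -0.5]
opening: 0.0495
```

```bash
python3 - <<'E'
from h import *
fix(-1)
E
```

```text
t 13.28 jig x -1.4 y -45.1 z 157.2 mm yaw-jig-pi/2 -2.6322 tilt [ 0.0053 -0.0012] q [-0.13  0.49  1.7  -0.    0.94  2.24] F [ 0.3  0.4 -0.5] open 0.0495
offset [ 0.2 -0.4 -0.8] rot [-0.003 -0.005  0.   ] psi 2.632
```

Request:
apply_moves([
  {"offset": [0,0,0],"rotation": [0,0,0.12]},
  {"offset": [0,0,0],"rotation": [0,0,0.12]},
  {"offset": [0,0,0],"rotation": [0,0,0.12]},
  {"offset": [0,0,0],"rotation": [0,0,0.12]},
  {"offset": [0,0,0],"rotation": [0,0,0.1]},
  {"offset": [0,0,0],"rotation": [0,0,0]},
])

```text
time: 13.78
tool_pos: [0.5277, 0.0065, 0.1569]
tool_rot: [-3.136, -0.003, -1.399]
contact_force: [-0.5, 0.6, 0.6]
opening: 0.0499
```

Request:
apply_moves([
  {"offset": [0,0,0],"rotation": [0,0,-0.1]},
  {"offset": [0,0,0],"rotation": [0,0,0]},
  {"offset": [0,0,0],"rotation": [0,0,0]},
  {"offset": [0,0,0],"rotation": [0,0,0]},
  {"offset": [0,0,0],"rotation": [0,0,0]},
  {"offset": [0,0,0],"rotation": [0,0,0]},
  {"offset": [0,0,0],"rotation": [0,0,0]},
  {"offset": [0,0,0],"rotation": [0,0,0]},
], grip=0)

```text
time: 14.45
tool_pos: [0.5272, 0.0065, 0.1566]
tool_rot: [-3.137, -0.003, -1.284]
contact_force: [0.5, 0.5, 0.4]
opening: 0.0915
```

```bash
python3 - <<'E'
from h import *
fix(-1)
p=read_camera("scene")
x0,y0=(230,110)
save(p,"s6.png",cv2.resize(p["img"][y0:y0+150,x0:x0+200],None,fx=4,fy=4,interpolation=cv2.INTER_CUBIC))
E
```

```text
t 14.45 jig x -2.2 y -45.3 z 156.6 mm yaw-jig-pi/2 -3.1128 tilt [ 0.0048 -0.0018] q [-0.13  0.49  1.7  -0.    0.94  2.72] F [0.5 0.5 0.4] open 0.0915
offset [-0.2 -1.2 -1.4] rot [-0.004 -0.003 -0.   ] psi 3.113
```

View pics/s6.png

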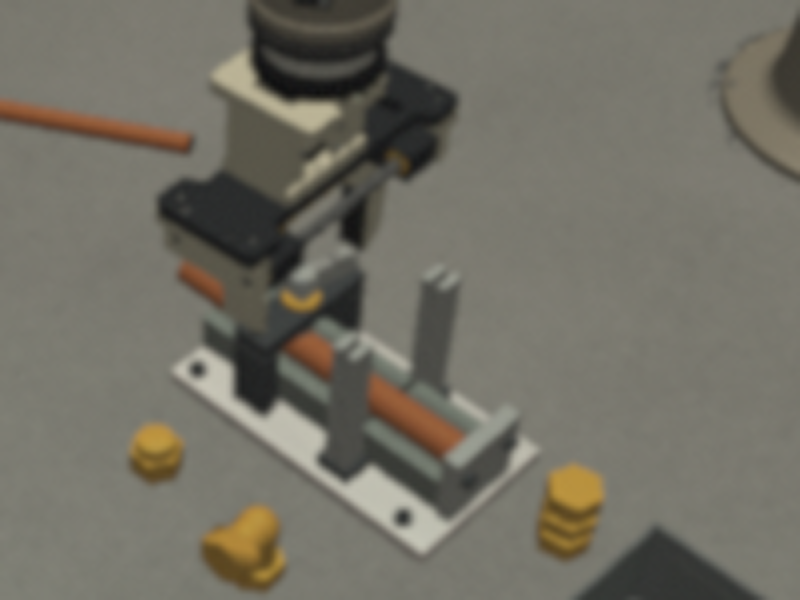

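The first stroke is complete and the fingers are open. One wing is visible (crop 345,260). I'll swing back about half a turn outside the wings.

Request:
apply_moves([
  {"offset": [0,-1,-1],"rotation": [0,0,-0.12]},
  {"offset": [0,0,0],"rotation": [0,0,-0.12]},
  {"offset": [0,0,0],"rotation": [0,0,-0.12]},
  {"offset": [0,0,0],"rotation": [0,0,-0.12]},
  {"offset": [0,0,0],"rotation": [0,0,-0.12]},
  {"offset": [0,0,0],"rotation": [0,0,-0.12]},
  {"offset": [0,0,0],"rotation": [0,0,-0.12]},
  {"offset": [0,0,0],"rotation": [0,0,-0.12]},
  {"offset": [0,0,0],"rotation": [0,0,-0.12]},
  {"offset": [0,0,0],"rotation": [0,0,-0.12]},
  {"offset": [0,0,0],"rotation": [0,0,-0.12]},
  {"offset": [0,0,0],"rotation": [0,0,-0.12]},
])

```text
time: 15.5
tool_pos: [0.5283, 0.0067, 0.1577]
tool_rot: [3.139, -0.004, 0.211]
contact_force: [-0.3, 0.3, 0.6]
opening: 0.0915
```

Request:
apply_moves([
  {"offset": [0,0,0],"rotation": [0,0,-0.12]},
  {"offset": [0,0,0],"rotation": [0,0,-0.12]},
  {"offset": [0,0,0],"rotation": [0,0,-0.12]},
  {"offset": [0,0,0],"rotation": [0,0,-0.12]},
  {"offset": [0,0,0],"rotation": [0,0,-0.12]},
  {"offset": [0,0,0],"rotation": [0,0,-0.12]},
  {"offset": [0,0,0],"rotation": [0,0,-0.12]},
  {"offset": [0,0,0],"rotation": [0,0,-0.12]},
  {"offset": [0,0,0],"rotation": [0,0,-0.12]},
  {"offset": [0,0,0],"rotation": [0,0,-0.12]},
  {"offset": [0,0,0],"rotation": [0,0,-0.12]},
  {"offset": [0,0,0],"rotation": [0,0,-0.12]},
])

```text
time: 16.5
tool_pos: [0.5284, 0.0067, 0.1577]
tool_rot: [3.137, 0.003, 1.711]
contact_force: [0.8, -0.5, 0.5]
opening: 0.0919
```

```bash
python3 - <<'E'
from h import *
fix(-1)
E
```

```text
t 16.50 jig x -1.0 y -45.3 z 157.7 mm yaw-jig-pi/2 -0.1175 tilt [ 0.0053 -0.002 ] q [-0.13  0.49  1.7  -0.    0.95 -0.27] F [ 0.8 -0.5  0.5] open 0.0919
offset [ 0.3 -0.  -0.3] rot [0.005 0.003 0.   ] psi 0.117
```

Request:
apply_moves([
  {"offset": [0,0,0],"rotation": [0,0,-0.12]},
  {"offset": [0,0,0],"rotation": [0,0,-0.12]},
  {"offset": [0,0,0],"rotation": [0,0,-0.12]},
  {"offset": [0,0,0],"rotation": [0,0,-0.08]},
  {"offset": [0,0,0],"rotation": [0,0,0]},
])

```text
time: 16.92
tool_pos: [0.5284, 0.0067, 0.1577]
tool_rot: [3.138, 0.005, 2.176]
contact_force: [-0.8, 0.2, 0.4]
opening: 0.0918
```

```bash
python3 - <<'E'
from h import *
fix(-1)
p=read_camera("scene")
x0,y0=(260,130)
save(p,"s7.png",cv2.resize(p["img"][y0:y0+90,x0:x0+120],None,fx=6,fy=6,interpolation=cv2.INTER_CUBIC))
for a in(0,3.4,3.75,4.1):
  for sg in(1,-1):
    x,y=.035*sg*np.cos(a),-.045-.035*sg*np.sin(a); c,s=np.cos(J[2]),np.sin(J[2])
    u=proj(p,[J[0]+c*x-s*y,J[1]+s*x+c*y,.113]); print(a,sg,((u-[x0,y0])*6).round(0))
E
```

```text
t 16.92 jig x -1.0 y -45.3 z 157.7 mm yaw-jig-pi/2 0.3470 tilt [ 0.0053 -0.0021] q [-0.13  0.49  1.7  -0.    0.95 -0.74] F [-0.8  0.2  0.4] open 0.0918
offset [ 0.3  0.1 -0.3] rot [ 0.003  0.005 -0.   ] psi -0.347
0 1 [213. 305.]
0 -1 [327. 219.]
3.4 1 [342. 231.]
3.4 -1 [199. 293.]
3.75 1 [355. 249.]
3.75 -1 [187. 273.]
4.1 1 [357. 270.]
4.1 -1 [186. 253.]
```

View pics/s7.png

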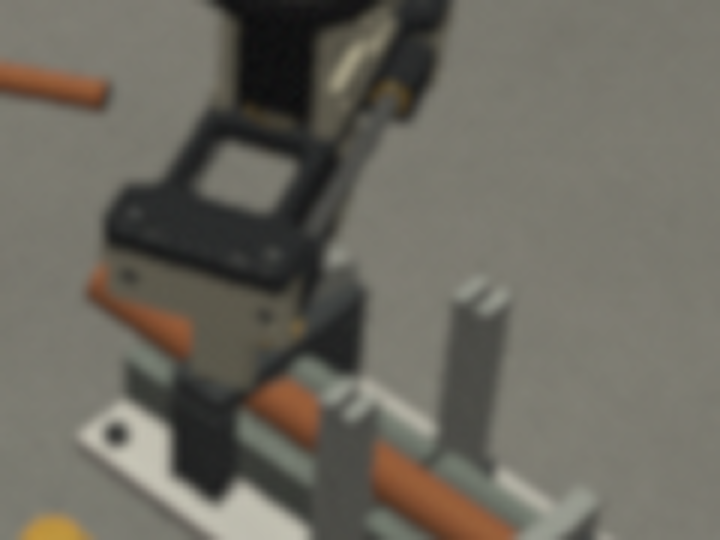

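The wing tip is at (345,252), which fits about 3.7 rad. I'll close to 50 mm and do the second stroke.

Request:
apply_moves([
  {"offset": [0,0,0],"rotation": [0,0,0]},
  {"offset": [0,0,0],"rotation": [0,0,0]},
  {"offset": [0,0,0],"rotation": [0,0,0]},
  {"offset": [0,0,0],"rotation": [0,0,0]},
  {"offset": [0,0,0],"rotation": [0,0,0]},
  {"offset": [0,0,0],"rotation": [0,0,0]},
  {"offset": [0,0,0],"rotation": [0,0,0.1]},
  {"offset": [0,0,0],"rotation": [0,0,0.1]},
  {"offset": [0,0,0],"rotation": [0,0,0.1]},
  {"offset": [0,0,0],"rotation": [0,0,0.1]},
  {"offset": [0,0,0],"rotation": [0,0,0.1]},
], grip=0.46)

```text
time: 17.88
tool_pos: [0.5284, 0.0067, 0.1577]
tool_rot: [3.136, 0.002, 1.641]
contact_force: [0.0, -0.4, -0.8]
opening: 0.0497
```

Request:
apply_moves([
  {"offset": [0,0,0],"rotation": [0,0,0.12]},
  {"offset": [0,0,0],"rotation": [0,0,0.12]},
  {"offset": [0,0,0],"rotation": [0,0,0.12]},
  {"offset": [0,0,0],"rotation": [0,0,0.12]},
  {"offset": [0,0,0],"rotation": [0,0,0.12]},
  {"offset": [0,0,0],"rotation": [0,0,0.12]},
  {"offset": [0,0,0],"rotation": [0,0,0.12]},
  {"offset": [0,0,0],"rotation": [0,0,0.12]},
  {"offset": [0,0,0],"rotation": [0,0,0.12]},
  {"offset": [0,0,0],"rotation": [0,0,0.12]},
  {"offset": [0,0,0],"rotation": [0,0,0.12]},
  {"offset": [0,0,0],"rotation": [0,0,0.12]},
])

```text
time: 18.88
tool_pos: [0.5282, 0.0064, 0.1572]
tool_rot: [3.138, -0.004, 0.14]
contact_force: [0.4, -1.1, 0.6]
opening: 0.0499
```

```bash
python3 - <<'E'
from h import *
fix(-1)
p=read_camera("scene")
x0,y0=(260,130)
save(p,"s8.png",cv2.resize(p["img"][y0:y0+90,x0:x0+120],None,fx=6,fy=6,interpolation=cv2.INTER_CUBIC))
E
```

```text
t 18.88 jig x -1.3 y -45.5 z 157.2 mm yaw-jig-pi/2 -1.6884 tilt [ 0.0044 -0.0026] q [-0.13  0.49  1.7  -0.    0.94  1.3 ] F [ 0.4 -1.1  0.6] open 0.0499
offset [ 0.2 -0.6 -0.8] rot [ 0.003 -0.004  0.   ] psi 1.688
```

View pics/s8.png

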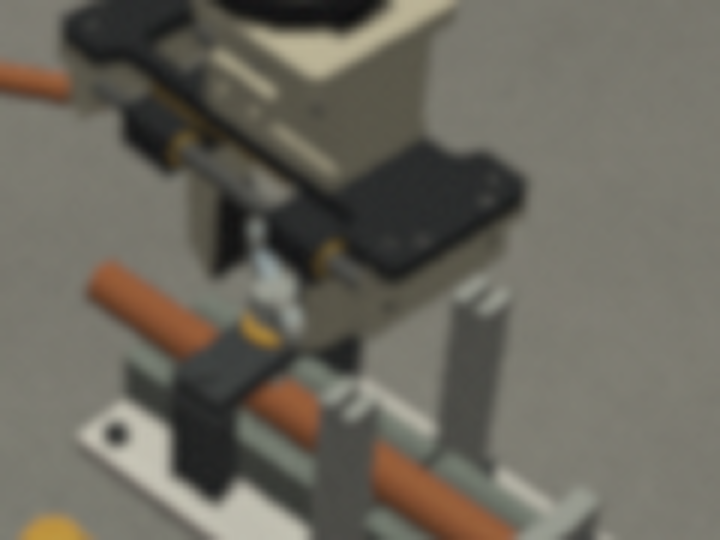

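Request:
apply_moves([
  {"offset": [0,0,0],"rotation": [0,0,0.12]},
  {"offset": [0,0,0],"rotation": [0,0,0.12]},
  {"offset": [0,0,0],"rotation": [0,0,0.12]},
  {"offset": [0,0,0],"rotation": [0,0,0.12]},
  {"offset": [0,0,0],"rotation": [0,0,0.12]},
  {"offset": [0,0,0],"rotation": [0,0,0.12]},
  {"offset": [0,0,0],"rotation": [0,0,0.12]},
  {"offset": [0,0,0],"rotation": [0,0,0.12]},
  {"offset": [0,0,0],"rotation": [0,0,0.12]},
  {"offset": [0,0,0],"rotation": [0,0,0.12]},
  {"offset": [0,0,0],"rotation": [0,0,0.12]},
  {"offset": [0,0,0],"rotation": [0,0,0.08]},
])

```text
time: 19.93
tool_pos: [0.5281, 0.0065, 0.1569]
tool_rot: [-3.138, -0.004, -1.291]
contact_force: [0.2, 0.1, -0.1]
opening: 0.0495
```

```bash
python3 - <<'E'
from h import *
fix(-1)
E
```

```text
t 19.93 jig x -1.3 y -45.5 z 156.9 mm yaw-jig-pi/2 -3.1193 tilt [ 0.004  -0.0025] q [-0.13  0.49  1.7  -0.    0.94  2.73] F [ 0.2  0.1 -0.1] open 0.0495
offset [-0.4 -0.3 -1.1] rot [-0.003 -0.004  0.   ] psi 3.119
```

Request:
apply_moves([
  {"offset": [0,0,-1],"rotation": [0,0,-0.1]},
  {"offset": [0,0,0],"rotation": [0,0,0]},
  {"offset": [0,0,0],"rotation": [0,0,0]},
  {"offset": [0,0,0],"rotation": [0,0,0]},
  {"offset": [0,0,0],"rotation": [0,0,0]},
  {"offset": [0,0,0],"rotation": [0,0,0]},
  {"offset": [0,0,0],"rotation": [0,0,0]},
  {"offset": [0,0,0],"rotation": [0,0,0]},
  {"offset": [0,0,0],"rotation": [0,0,-0.12]},
  {"offset": [0,0,0],"rotation": [0,0,-0.12]},
  {"offset": [0,0,0],"rotation": [0,0,-0.12]},
  {"offset": [0,0,0],"rotation": [0,0,-0.12]},
], grip=0)

```text
time: 20.93
tool_pos: [0.528, 0.0065, 0.1577]
tool_rot: [-3.141, -0.004, -0.695]
contact_force: [0.2, 0.5, -0.0]
opening: 0.0915
```

Request:
apply_moves([
  {"offset": [0,0,0],"rotation": [0,0,-0.12]},
  {"offset": [0,0,0],"rotation": [0,0,-0.12]},
  {"offset": [0,0,0],"rotation": [0,0,-0.12]},
  {"offset": [0,0,0],"rotation": [0,0,-0.12]},
  {"offset": [0,0,0],"rotation": [0,0,-0.12]},
  {"offset": [0,0,0],"rotation": [0,0,-0.12]},
  {"offset": [0,0,0],"rotation": [0,0,-0.12]},
  {"offset": [0,0,0],"rotation": [0,0,-0.12]},
  {"offset": [0,0,0],"rotation": [0,0,-0.12]},
  {"offset": [0,0,0],"rotation": [0,0,-0.12]},
  {"offset": [0,0,0],"rotation": [0,0,-0.12]},
  {"offset": [0,0,0],"rotation": [0,0,-0.12]},
])

```text
time: 21.93
tool_pos: [0.528, 0.0065, 0.1576]
tool_rot: [3.137, -0.001, 0.805]
contact_force: [0.5, 1.0, 1.2]
opening: 0.0921
```

Request:
apply_moves([
  {"offset": [0,0,0],"rotation": [0,0,-0.12]},
  {"offset": [0,0,0],"rotation": [0,0,-0.12]},
  {"offset": [0,0,0],"rotation": [0,0,-0.12]},
  {"offset": [0,0,0],"rotation": [0,0,-0.12]},
  {"offset": [0,0,0],"rotation": [0,0,-0.12]},
  {"offset": [0,0,0],"rotation": [0,0,-0.12]},
  {"offset": [0,0,0],"rotation": [0,0,-0.12]},
  {"offset": [0,0,0],"rotation": [0,0,-0.12]},
  {"offset": [0,0,0],"rotation": [0,0,-0.12]},
  {"offset": [0,0,0],"rotation": [0,0,-0.12]},
  {"offset": [0,0,0],"rotation": [0,0,-0.1]},
  {"offset": [0,0,0],"rotation": [0,0,0]},
])

```text
time: 22.93
tool_pos: [0.5279, 0.0065, 0.1575]
tool_rot: [3.14, 0.004, 2.165]
contact_force: [-0.6, 0.3, -0.5]
opening: 0.0914
```

```bash
python3 - <<'E'
from h import *
fix(-1)
p=read_camera("scene")
x0,y0=(260,130)
save(p,"s9.png",cv2.resize(p["img"][y0:y0+90,x0:x0+120],None,fx=6,fy=6,interpolation=cv2.INTER_CUBIC))
E
```

```text
t 22.93 jig x -1.5 y -45.5 z 157.5 mm yaw-jig-pi/2 0.3358 tilt [ 0.0033 -0.0026] q [-0.13  0.49  1.7  -0.    0.95 -0.72] F [-0.6  0.3 -0.5] open 0.0914
offset [ 0.3  0.6 -0.5] rot [0.001 0.004 0.   ] psi -0.336
```

View pics/s9.png

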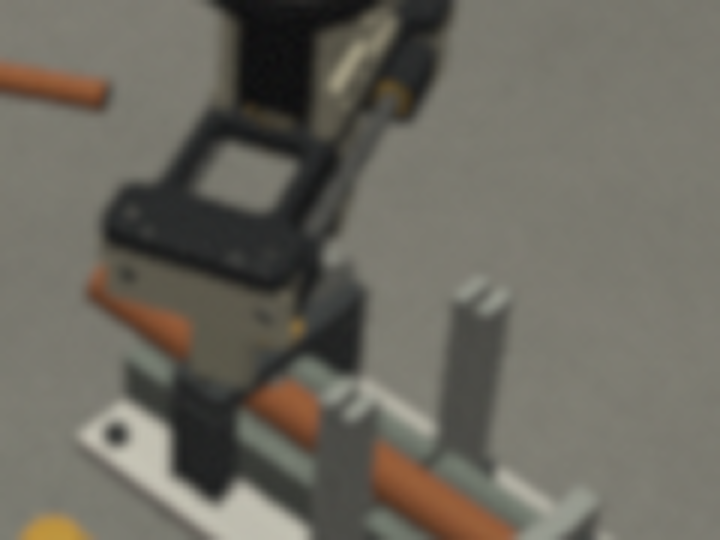

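Request:
apply_moves([
  {"offset": [0,0,0],"rotation": [0,0,0]},
  {"offset": [0,0,0],"rotation": [0,0,0]},
  {"offset": [0,0,0],"rotation": [0,0,0]},
  {"offset": [0,0,0],"rotation": [0,0,0]},
  {"offset": [0,0,0],"rotation": [0,0,0]},
  {"offset": [0,0,0],"rotation": [0,0,0]},
  {"offset": [0,0,0],"rotation": [0,0,0.12]},
  {"offset": [0,0,0],"rotation": [0,0,0.12]},
  {"offset": [0,0,0],"rotation": [0,0,0.12]},
  {"offset": [0,0,0],"rotation": [0,0,0.12]},
  {"offset": [0,0,0],"rotation": [0,0,0.12]},
  {"offset": [0,0,0],"rotation": [0,0,0.06]},
], grip=0.46)

```text
time: 23.98
tool_pos: [0.528, 0.0066, 0.1574]
tool_rot: [3.138, 0.002, 1.46]
contact_force: [0.2, -0.2, 0.4]
opening: 0.0498
```

Request:
apply_moves([
  {"offset": [0,0,0],"rotation": [0,0,0.06]},
  {"offset": [0,0,0],"rotation": [0,0,0.06]},
  {"offset": [0,0,0],"rotation": [0,0,0.06]},
])

```text
time: 24.23
tool_pos: [0.5281, 0.0066, 0.1574]
tool_rot: [3.137, 0.001, 1.269]
contact_force: [0.1, 0.9, 0.7]
opening: 0.0495
```

```bash
python3 - <<'E'
from h import *
fix(-1); print(observe()["torque"].round(2),observe()["joint_efforts"].round(2))
E
```

```text
t 24.23 jig x -1.3 y -45.3 z 157.4 mm yaw-jig-pi/2 -0.5594 tilt [ 0.0037 -0.0023] q [-0.13  0.49  1.7  -0.    0.95  0.17] F [0.1 0.9 0.7] open 0.0495
offset [ 0.4  0.1 -0.6] rot [0.004 0.001 0.   ] psi 0.559
[-0.1   0.09  0.03] [-4.000e-02 -4.617e+01 -1.972e+01  6.000e-02  3.000e-02 -9.900e-01]
```

Request:
apply_moves([
  {"offset": [0,0,0],"rotation": [0,0,0.05]},
  {"offset": [0,0,0],"rotation": [0,0,0.05]},
])

```text
time: 24.4
tool_pos: [0.5281, 0.0066, 0.1574]
tool_rot: [3.137, 0.001, 1.163]
contact_force: [-0.1, 0.4, -0.7]
opening: 0.0498
```

```bash
python3 - <<'E'
from h import *
fix(-1); print(observe()["torque"].round(2),observe()["joint_efforts"].round(2))
E
```

```text
t 24.40 jig x -1.3 y -45.3 z 157.4 mm yaw-jig-pi/2 -0.6660 tilt [ 0.0037 -0.0023] q [-0.13  0.49  1.7  -0.    0.95  0.28] F [-0.1  0.4 -0.7] open 0.0498
offset [ 0.4  0.  -0.6] rot [ 0.004  0.001 -0.   ] psi 0.666
[-0.15  0.07  0.01] [-4.000e-02 -4.617e+01 -1.972e+01  6.000e-02  2.000e-02 -8.100e-01]
```

Request:
apply_moves([
  {"offset": [0,0,0],"rotation": [0,0,0.05]},
  {"offset": [0,0,0],"rotation": [0,0,0.05]},
])

```text
time: 24.57
tool_pos: [0.5281, 0.0067, 0.1573]
tool_rot: [3.137, 0.0, 1.057]
contact_force: [0.1, 1.0, 0.4]
opening: 0.0498
```

```bash
python3 - <<'E'
from h import *
fix(-1); print(observe()["torque"].round(2),observe()["joint_efforts"].round(2))
E
```

```text
t 24.57 jig x -1.3 y -45.3 z 157.3 mm yaw-jig-pi/2 -0.7715 tilt [ 0.0037 -0.0024] q [-0.13  0.49  1.7  -0.    0.95  0.38] F [0.1 1.  0.4] open 0.0498
offset [ 0.4 -0.  -0.7] rot [ 0.004  0.    -0.   ] psi 0.772
[-0.    0.09  0.48] [ -0.54 -46.17 -19.72   0.27   0.    -0.38]
```

Request:
apply_moves([
  {"offset": [0,0,0],"rotation": [0,0,0.04]},
  {"offset": [0,0,0],"rotation": [0,0,0.04]},
])

```text
time: 24.73
tool_pos: [0.5281, 0.0067, 0.1574]
tool_rot: [3.136, 0.001, 0.978]
contact_force: [-0.0, 1.2, -0.2]
opening: 0.0495
```

```bash
python3 - <<'E'
from h import *
fix(-1); print(observe()["torque"].round(2),observe()["joint_efforts"].round(2))
E
```

```text
t 24.73 jig x -1.3 y -45.2 z 157.4 mm yaw-jig-pi/2 -0.8512 tilt [ 0.0036 -0.0038] q [-0.13  0.49  1.7  -0.    0.95  0.46] F [-0.   1.2 -0.2] open 0.0495
offset [ 0.4  0.  -0.6] rot [0.005 0.001 0.   ] psi 0.851
[0.07 0.05 2.04] [ -2.51 -46.15 -19.7    1.01  -0.     1.42]
```

Torque jumped to 2 Nm at about the predicted angle, so the screw is at its stop. I'll hold briefly, back off, open and rise.

Request:
apply_moves([
  {"offset": [0,0,0],"rotation": [0,0,0.02]},
  {"offset": [0,0,0],"rotation": [0,0,0.01]},
  {"offset": [0,0,0],"rotation": [0,0,0.01]},
])

```text
time: 24.98
tool_pos: [0.5281, 0.007, 0.1573]
tool_rot: [3.135, 0.004, 0.947]
contact_force: [-0.1, 1.3, -0.4]
opening: 0.0498
```

```bash
python3 - <<'E'
from h import *
fix(-1); print(observe()["torque"].round(2))
E
```

```text
t 24.98 jig x -1.2 y -44.9 z 157.3 mm yaw-jig-pi/2 -0.8817 tilt [ 0.0034 -0.0073] q [-0.13  0.49  1.7  -0.01  0.95  0.5 ] F [-0.1  1.3 -0.4] open 0.0498
offset [ 0.1  0.2 -0.7] rot [0.007 0.004 0.   ] psi 0.882
[0.08 0.06 2.64]
```

Request:
apply_moves([
  {"offset": [0,0,0],"rotation": [0,0,-0.1]},
  {"offset": [0,0,0],"rotation": [0,0,-0.1]},
  {"offset": [0,0,0],"rotation": [0,0,0]},
  {"offset": [0,0,0],"rotation": [0,0,0]},
  {"offset": [0,0,0],"rotation": [0,0,0]},
  {"offset": [0,0,0],"rotation": [0,0,0]},
  {"offset": [0,0,0],"rotation": [0,0,0]},
  {"offset": [0,0,0],"rotation": [0,0,0]},
  {"offset": [0,0,0],"rotation": [0,0,0]},
], grip=0)

```text
time: 25.73
tool_pos: [0.5281, 0.0069, 0.1573]
tool_rot: [3.137, 0.002, 1.131]
contact_force: [0.4, -0.4, -0.6]
opening: 0.0916
```

Request:
apply_moves([
  {"offset": [0,0,-20],"rotation": [0,0,0]},
  {"offset": [0,0,-38],"rotation": [0,0,0]},
  {"offset": [0,0,-38],"rotation": [0,0,0]},
  {"offset": [0,0,-20],"rotation": [0,0,0]},
  {"offset": [0,0,0],"rotation": [0,0,0]},
])

```text
time: 26.15
tool_pos: [0.5265, 0.0074, 0.2758]
tool_rot: [-3.139, 0.004, 1.128]
contact_force: [-0.3, -0.6, 0.5]
opening: 0.0918
```

```bash
python3 - <<'E'
from h import *
fix(-1)
p=read_camera("scene")
x0,y0=(260,130)
save(p,"s10.png",cv2.resize(p["img"][y0:y0+90,x0:x0+120],None,fx=6,fy=6,interpolation=cv2.INTER_CUBIC))
for a in(6.6,6.9,7.2,7.5):
  for sg in(1,-1):
    x,y=.035*sg*np.cos(a),-.045-.035*sg*np.sin(a); c,s=np.cos(J[2]),np.sin(J[2])
    u=proj(p,[J[0]+c*x-s*y,J[1]+s*x+c*y,.111]); print(a,sg,((u-[x0,y0])*6).round(0))
E
```

```text
t 26.15 jig x -2.7 y -44.2 z 275.8 mm yaw-jig-pi/2 -0.7009 tilt [-0.0035 -0.0026] q [-0.13  0.36  1.54 -0.    1.24  0.31] F [-0.3 -0.6  0.5] open 0.0918
offset [  0.9   2.  117.8] rot [-0.002  0.004  0.   ] psi 0.701
6.6 1 [196. 293.]
6.6 -1 [345. 237.]
6.9 1 [187. 277.]
6.9 -1 [355. 254.]
7.2 1 [185. 259.]
7.2 -1 [357. 271.]
7.5 1 [191. 242.]
7.5 -1 [352. 288.]
```

View pics/s10.png

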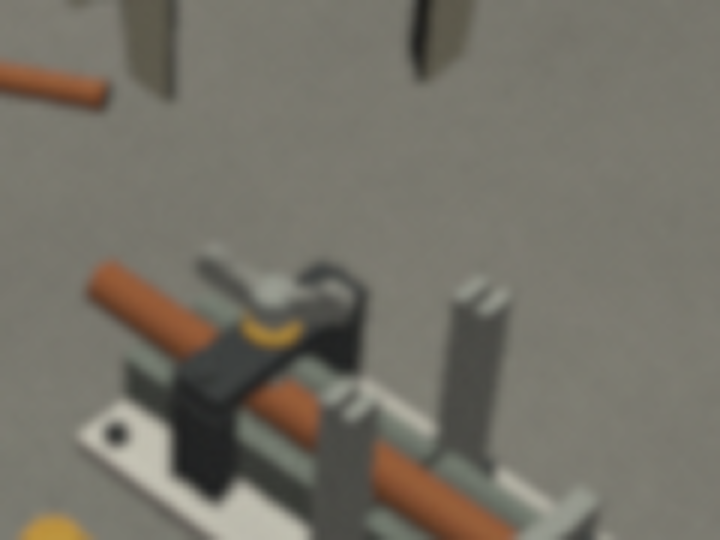

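Wing ends at (205,250) and (345,287) match 7.5 rad, for which I predicted (191,242) and (352,288). Last check is the tube and fittings.

```bash
python3 - <<'E'
from h import *
p=read_camera("scene"); c,s=np.cos(J[2]),np.sin(J[2])
x0,y0=(300,170)
save(p,"s11.png",cv2.resize(p["img"][y0:y0+60,x0:x0+80],None,fx=9,fy=9,interpolation=cv2.INTER_CUBIC))
for q in("tube_end","tube_free"):
    for d in tip_of(q,p)[:3]:
        l=np.array(d["location"]); e=l[:2]-J[:2]
        print(q,(c*e[0]+s*e[1]).round(4),(-s*e[0]+c*e[1]).round(4),l[2],d["score"])
for q in("coupling","elbow","cap"):
    for d in tip_of(q,p)[:1]: print(q,d["location"],d["score"])
where()
E
```

```text
tube_end -0.1231 -0.2565 0.0091 0.66
tube_end 0.0 0.0917 0.0403 0.65
tube_end 0.2913 -0.1247 0.0112 0.65
tube_free -0.0016 -0.1453 0.0376 0.94
tube_free -0.0438 -0.419 0.0097 0.83
tube_free 0.2374 -0.3588 0.0101 0.78
coupling [0.4618, 0.1973, -0.0047] 0.88
elbow [0.633, 0.1215, -0.0016] 0.9
cap [0.643, 0.0153, 0.0018] 0.55
t 26.50 jig x -4.6 y -43.5 z 269.9 mm yaw-jig-pi/2 -0.7005 tilt [-0.0142 -0.0012] q [-0.13  0.37  1.55 -0.    1.24  0.31] F [ 0.2 -0.3 -0.5] open 0.092
```

View pics/s11.png

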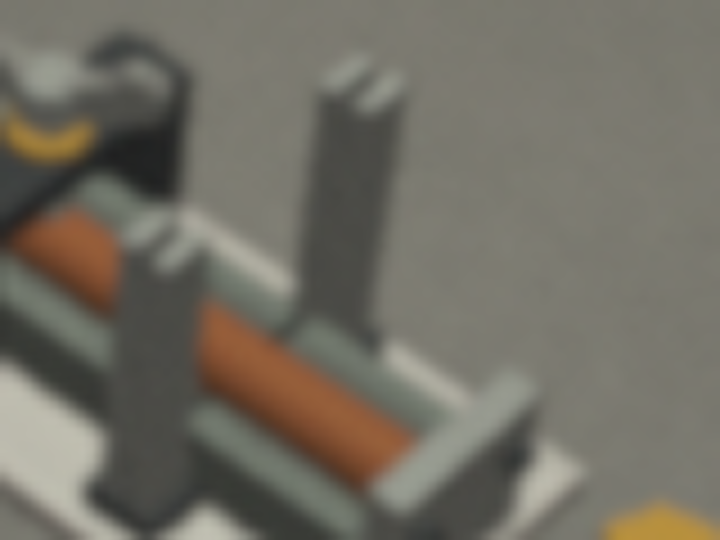

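The tube meets the stop plate at (395,470) with no gap, the fittings haven't moved, and the gripper is clear of everything. I'm handing in.

```bash
python3 -c "
from h import *
print(hand_in())"
```

```text
the job is handed in; nothing more can be done
None
```

The tube is pushed up against the end stop and the clamp screw is run down to its stop. I handed the job in after about 27 s; `hand_in()` gives no verdict.

**What I did:** I pushed the tube home with the closed fingertips until the force rose to 23 N. I then turned the screw clockwise in three strokes. The fingers were about 50 mm apart and pushed only the trailing sides of the wings. I stopped when the turning torque rose to about 2.6 Nm, then opened the gripper and lifted it clear.

**Last checks:**
- **Screw:** the wing ends in the picture match about 7.5 rad.
- **Tube:** the crop shows it against the stop with no gap, and its free end measures -145.3 mm against an ideal -145.
- **Disagreement:** the last network reading of the tube's stop end was 91.7 mm, just under the 92.5 mm limit. An earlier reading gave 94.5 mm. The networks are only good to about 4 mm, so I trusted the crop, the free end and the contact force.
- **Fittings:** the coupling, elbow and cap measure within a few mm of where they started.
- **Not measured:** the pad's force on the tube. I took it from the torque rise at the stop.

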